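Open the sample jar with the unknown thread

ROBOT

A 6-joint arm with a two-finger parallel gripper is mounted at the origin on the work surface. World frame = base frame: x ahead of the robot, y to its left, z up, the work surface at z = 0. Lengths are in m, angles in rad, forces in N, time in s.
With the tool pointing down it reaches from about 0.4 to 0.925 m from the base axis. Payload 3.4 kg.
Tool frame: the origin (TCP) lies between the finger pads; the fingertips stand 19 mm ahead of it and the grasp point (between the pads) is the TCP (env.tcp_to_tips is the distance from the TCP to the fingertips, in m); z points along the fingers, x is the direction in which the jaws open and shut, and the axes are right-handed (so a half turn about z gives the same grasp; the last joint's range is limited). The gripper opens to 85 mm and grips with 20 to 120 N. Pads are 22 mm wide; open, the fingers measure 114 mm over their backs; the gripper's body (76 mm by 85 mm) begins 54 mm behind the grasp point. The pads swing forward as they close: fully open they stand 13 mm farther back than shut.
Start: joints at [-1.282, 0.307, 1.506, -0, 1.328, -0.073], TCP at [0.204, -0.538, 0.25] pointing down, gripper open.
Joint ranges: [-3.12, 3.12], [-1.05, 2.28], [0.14, 2.33], [-1.42, 4.57], [0.1, 2.73], [-2.68, 2.68]. Speed limits (rad/s): [2.57, 2.57, 3.14, 3.14, 3.14, 3.14].

INTERFACE

Orientations are given as a unit quaternion [w, x, y, z].
In Python, from rig import env gives the robot as it stands. Calls block until the motion is done:
- env.reach(position, orientation): joint-space move of the TCP to a pose.
- env.move_l(position, vel=0.15, ori=None, until_force=None): straight line of the TCP; ori=None keeps the orientation; vel is the mean speed in m/s. With until_force (N) it stops when the force on the tool has changed by that much, and returns True; else False.
- env.move_j(angles): joint-space move.
- env.move_gripper(opening): finger opening in m; the grip force is fixed at half the most; returns when the fingers have stopped.
- env.wait(seconds).
- env.solve_ik(position, orientation): joint angles nearest the present ones, or None.
- env.sense(): the state.
- env.capture(name): name is "side" or "top"; returns (picture, depth): 400x640x3 uint8, blue, green, red; 400x640 float32, m along the optical axis (not along the pixel's ray), 0 where there is no reading.
- env.camera_params(name): a dict with "camera_matrix" (3x3 intrinsics, pixels), "origin" and "orientation" of the camera in the world. Camera axes: x right, y up, looking along -z (the intrinsics and any distortion apply to the point x, -y, -z); pixel columns grow to the right and rows downward; lengths in m; the calibration is good to about 2 mm. A picture is of the moment at which its call begins. camera_params takes no time and is no camera call.
A pose or a line that the arm cannot do raises env.PlanningError and nothing moves.
- env.hand_in(): hands the job in, once; it reports no verdict.
The state is a dict: "time": time; "joint_pos": joint angles; "dq": joint speeds; "joint_torque": joint torques, N m; "tcp_pos": TCP position; "tool_rot": TCP orientation; "contact_force": force on the tool from outside, world axes, zero at the start; "wrist_torque": the same for the moment, N m; "grip_width": finger opening in m.
Only numpy, scipy, OpenCV 4.12 (cv2) and the standard library are available. Lean on these libraries where they do the work, as an engineer would, in place of code of your own. Each camera call takes 0.05 s, during which the arm holds its last target.

TASK

Take the square black cup off the jar it covers and return it, still mouth down, to its own slot: the block with the square well, whose card shows a square. Then take that jar's knobbed cap by its knob and find out which way it loosens - some of these caps have a left-hand thread, so if it stops dead one way, turn it the other way - until it comes free. Lift the cap straight up off the jar and finish holding it still and level in the gripper, about 6 cm above the jar, leaving the pots and the clip box where they are.

Things in the scene. Friction and masses are not known exactly. Their poses are not given: they have to be found in the camera images.
- cup: Square black plastic cup, 50 x 50 mm outside, 46 mm high, 3 mm walls, 70 g, standing mouth down over the knob of the jar cap and resting on the cap's rim. Origin: centre of the mouth (its lowest plane); z up through the closed top, x and y square to its sides. Take it by two opposite sides near the top.
- square_slot: Wooden block 90 x 90 x 16 mm, fixed to the table, with a square well 58 x 58 mm, 11 mm deep (its floor is 5 mm above the origin). A label card with a dark square adjoins its -x side. Origin: centre of the underside; x and y along its sides. This is the black cup's own slot.
- round_slot: A block of the same size, with a round well of 57 mm diameter and a card with a dark disc: not the cup's slot (the cup does not fit). Origin: centre of the underside. The two blocks may change places.
- stand: Fixed wooden board 100 x 230 x 12 mm carrying two like amber jars (66 mm diameter, 82 mm high above the table) with brown knobbed caps. Origin: on the axis of the jar to be opened, at table level; z up. The second jar stands 130 mm along the stand's -y; its cap does not come off, leave it alone (its knob reaches 131 mm above the table).
- mouth (a point): Centre of the mouth of the jar to be opened, 95 mm above the table. Two lugs hold the cap on it. Turned the loosening way (hidden: clockwise or anticlockwise) it comes free about 58 degrees from shut (65 to 115 is sure) and lifts freely. The wrong way it hits a hard stop within about 15 degrees and the gripped knob slips in the fingers. While locked it lifts about 1.5 mm and holds fast.
- cap: Brown cap of the jar to be opened, 100 g, at first under the cup: round skirt 53 mm diameter, 17 mm high, and on it a smooth round knob 36 mm diameter, 30 mm high, with a dark line along the cap's x on top. Origin: centre of the skirt's underside, 83.5 mm above the table when seated; z up. Shut, its x lies within 5 degrees of the stand's x. It turns lightly about the jar's axis.
- pot_near: Small white lidded sample pot, 41 mm diameter, 21 mm high, loose on the table, on the robot's side. Origin: centre of the underside. Leave alone.
- pot_far: Another such pot, on the far side of the work. Leave alone.
- box: Clip-lid storage box 110 x 150 x 60 mm, loose. Origin: centre of the underside. Leave alone.

How it is judged:
By the outcome, as a careful person would: the job done as asked, in the order asked, and still so for the second after the job is handed in, while the arm keeps its last pose, push and grip.
It also fails if it takes over 58 s, if anything falls off the work surface, if the arm or the gripper's body presses on something with over 40 N, if the wrist force passes 120 N, or if a joint passes its speed limit or range.

## Working session

There is one attempt and no reset: what is moved stays moved. The work goes in short steps, each a Python script; the robot and the scene stay as the last script left them, time stands still between calls to the robot, and variables do not carry over. Pictures are saved under pics/ and viewed, and the job is handed in when it is done.

```bash
ls; mkdir -p pics
python3 - <<'E'
from rig import env
import cv2,numpy as np
s=env.sense();print(s)
for n in("side","top"):
    p,d=env.capture(n);cv2.imwrite(f"pics/{n}0.png",p);np.save(f"{n}0_d.npy",d)
    print(n,env.camera_params(n),(d>0).mean())
E
```

```text
pics
{'time': 0.0, 'joint_pos': array([-1.28247699e+00,  3.07520136e-01,  1.50768966e+00,  1.38073121e-05,
        1.32840915e+00, -7.34991073e-02]), 'dq': array([ 0.00037886, -0.0008393 ,  0.00036558,  0.00019895, -0.00098407,
        0.00092505]), 'joint_torque': array([-2.04490148e-03, -4.57564759e+01, -2.51917595e+01, -2.28954250e-04,
        1.30565648e-02,  4.89339044e-06]), 'tcp_pos': array([ 0.20332561, -0.53712991,  0.24940515]), 'tool_rot': array([-6.40689118e-04,  8.22791293e-01, -5.68342732e-01, -7.84869747e-04]), 'contact_force': array([ 0.57727312, -0.40600195, -0.36453588]), 'wrist_torque': array([-0.00982182, -0.0025225 ,  0.01834869]), 'grip_width': 0.08505539191188831}
side {'camera_matrix': array([[457.20929929,   0.        , 317.68786522],
       [  0.        , 457.20929929, 196.67212231],
       [  0.        ,   0.        ,   1.        ]]), 'origin': array([ 0.50420705, -0.6417696 ,  0.48433581]), 'orientation': array([ 0.85739763,  0.51134438, -0.0212432 , -0.05426743])} 0.9960859375
top {'camera_matrix': array([[366.6546838 ,   0.        , 314.73890093],
       [  0.        , 366.6546838 , 192.82275037],
       [  0.        ,   0.        ,   1.        ]]), 'origin': array([0.4109619 , 0.07862133, 0.85401119]), 'orientation': array([-0.66414639, -0.07295159,  0.08479218,  0.73918734])} 0.99587890625
```

View pics/side0.png

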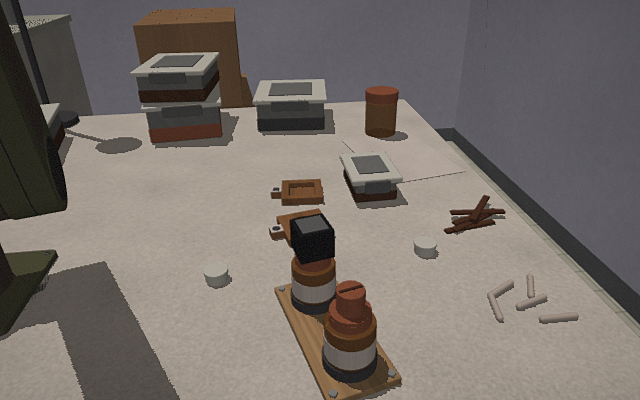

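View pics/top0.png

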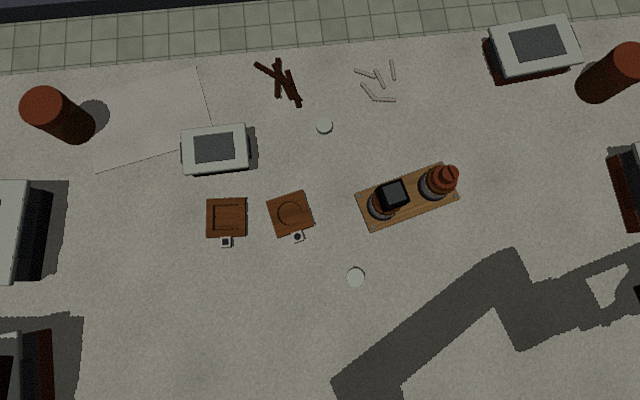

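Top view: cup at (392,195), second jar at (442,178), square-well block at (227,217) with its card at (225,241), and round block at (290,213). The pots are at (324,126) and (355,277). I'll measure these next.

```bash
cat > h.py <<'E'
import numpy as np,cv2
from scipy.spatial.transform import Rotation as R
from rig import env
def cam(n):
    c=env.camera_params(n);q=c["orientation"]
    return c["camera_matrix"],np.array(c["origin"]),R.from_quat([q[1],q[2],q[3],q[0]])
def ray(n,uv,z):
    K,o,r=cam(n);uv=np.atleast_2d(uv).astype(float)
    d=np.c_[(uv[:,0]-K[0,2])/K[0,0],-(uv[:,1]-K[1,2])/K[1,1],-np.ones(len(uv))]
    d=r.apply(d);return o+d*((z-o[2])/d[:,2])[:,None]
def cloud(n,depth):
    K,o,r=cam(n);v,u=np.mgrid[0:depth.shape[0],0:depth.shape[1]]
    p=np.stack([(u-K[0,2])/K[0,0]*depth,-(v-K[1,2])/K[1,1]*depth,-depth],-1)
    return (r.apply(p.reshape(-1,3))+o).reshape(*depth.shape,3)
def proj(n,P):
    K,o,r=cam(n);c=r.inv().apply(np.atleast_2d(P)-o);z=-c[:,2]
    return np.c_[c[:,0]/z*K[0,0]+K[0,2],-c[:,1]/z*K[1,1]+K[1,2]]
E
python3 - <<'E'
from h import *
t=cv2.imread("pics/top0.png");s=cv2.imread("pics/side0.png")
cv2.imwrite("pics/c1.png",cv2.resize(t[150:260,190:330],None,fx=5,fy=5,interpolation=cv2.INTER_NEAREST))
cv2.imwrite("pics/c2.png",cv2.resize(t[150:240,345:475],None,fx=6,fy=6,interpolation=cv2.INTER_NEAREST))
cv2.imwrite("pics/c3.png",cv2.resize(s[160:300,250:390],None,fx=4,fy=4,interpolation=cv2.INTER_NEAREST))
for n in("top","side"):
    P=cloud(n,np.load(n+"0_d.npy"))
    for uv in ([(392,192),(447,172),(227,217),(211,205),(290,213),(324,124),(355,276),(215,145),(300,350)] if n=="top" else [(315,222),(348,286),(370,165),(425,243),(217,270),(302,190),(283,183)]):
        print(n,uv,P[uv[1],uv[0]].round(4))
E
```

```text
top (392, 192) [ 0.5559 -0.0939  0.149 ]
top (447, 172) [ 0.5895 -0.2176  0.13  ]
top (227, 217) [0.5669 0.2637 0.0061]
top (211, 205) [0.5973 0.2971 0.0153]
top (290, 213) [0.5608 0.1167 0.0056]
top (324, 124) [0.7675 0.0135 0.0216]
top (355, 276) [ 0.4019 -0.0139  0.0234]
top (215, 145) [0.7248 0.2693 0.0635]
top (300, 350) [0.2593 0.123  0.003 ]
side (315, 222) [ 0.5571 -0.0954  0.1467]
side (348, 286) [ 0.5828 -0.2183  0.1296]
side (370, 165) [0.7168 0.2609 0.0629]
side (425, 243) [0.7626 0.0086 0.0211]
side (217, 270) [ 0.5042 -0.6418  0.4843]
side (302, 190) [0.5652 0.2751 0.0052]
side (283, 183) [0.5237 0.2939 0.0167]
```

View pics/c1.png

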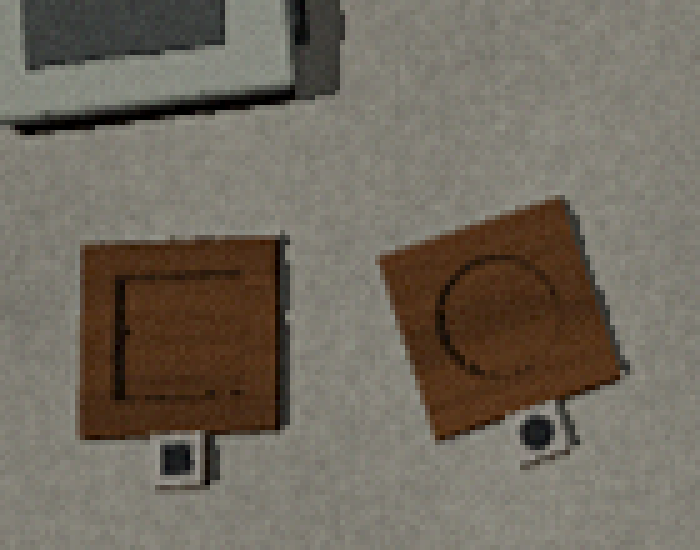

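View pics/c2.png

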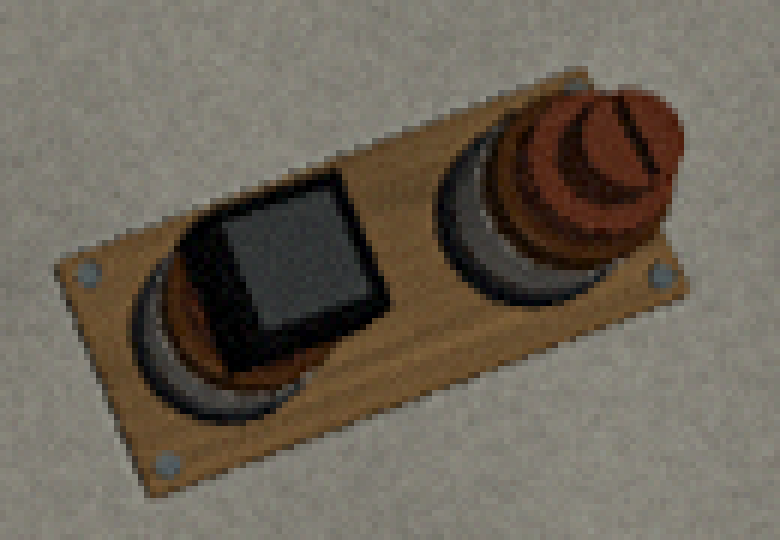

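View pics/c3.png

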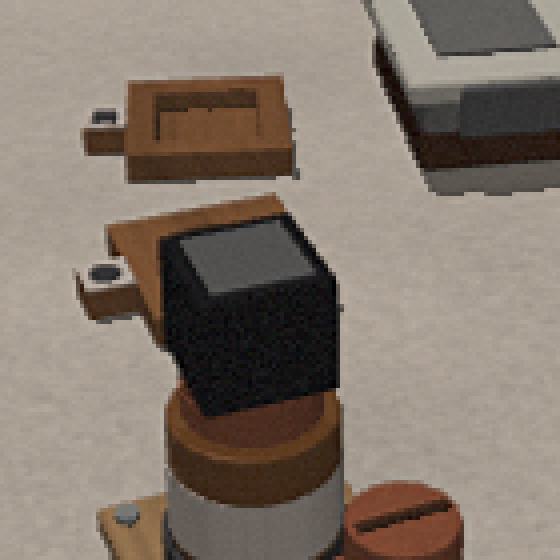

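Run:
```python
from h import *
def rect(xy):
    (c,wh,a)=cv2.minAreaRect(xy.astype(np.float32)*1000);return np.round(c,1),np.round(wh,1),round(a,1)
for n in("top","side"):
    im=cv2.imread(f"pics/{n}0.png");D=np.load(n+"0_d.npy");P=cloud(n,D);hsv=cv2.cvtColor(im,cv2.COLOR_BGR2HSV)
    # top faces via depth mask, boundary then by ray at exact height
    def face(name,cx,cy,r,z,tol):
        m=((abs(P[...,2]-z)<tol)&(np.hypot(P[...,0]-cx,P[...,1]-cy)<r)&(D>0)).astype(np.uint8)
        m=cv2.morphologyEx(m,cv2.MORPH_OPEN,np.ones((2,2)))
        k,l,st,_=cv2.connectedComponentsWithStats(m);
        i=1+np.argmax(st[1:,4]);m=(l==i).astype(np.uint8)
        co=cv2.findContours(m,cv2.RETR_EXTERNAL,cv2.CHAIN_APPROX_NONE)[0][0][:,0]
        q=ray(n,co,z)[:,:2];print(n,name,st[i,4],*rect(q), "P z med",np.median(P[m>0][:,2]).round(4),'circ',[np.round(v,1) for v in cv2.minEnclosingCircle((q*1000).astype(np.float32))])
    face("cup",.556,-.094,.06,.1465,.006)
    face("knob2",.5895,-.2176,.03,.131,.006)
    face("sq",.567,.264,.075,.016,.005)
    face("round",.5608,.1167,.068,.016,.005)
    face("stand",.57,-.155,.15,.012,.006)
    face("potN",.402,-.014,.04,.021,.006)
    face("potF",.765,.011,.04,.021,.006)
    face("box",.72,.262,.12,.06,.006)
```

```text
top cup 644 [552.3 -98.5] [50.6 51.6] 13.2 P z med 0.1475 circ [array([552.2, -98. ]), np.float64(34.1)]
top knob2 238 [ 584.3 -223.7] [35.7 34. ] 83.9 P z med 0.1311 circ [array([ 584.8, -224.1]), np.float64(18.5)]
top sq 1015 [552.8 264.3] [ 91.1 113.5] 86.6 P z med 0.0166 circ [array([560., 264.]), np.float64(65.1)]
top round 1139 [547.  113.8] [111.7  90. ] 12.7 P z med 0.0168 circ [array([554.6, 114.2]), np.float64(63.9)]
top stand 1897 [ 569.1 -161.7] [100.1 230.6] 14.6 P z med 0.0128 circ [array([ 569. , -161.5]), np.float64(124.7)]
top potN 268 [397.6 -14.8] [37.7 38.9] 82.7 P z med 0.0218 circ [array([397.8, -14.6]), np.float64(20.1)]
top potF 209 [764.   13.9] [39.  39.1] 84.0 P z med 0.0215 circ [array([764.8,  13. ]), np.float64(20.8)]
top box 3053 [717.2 270.1] [110.6 156.7] 1.5 P z med 0.0613 circ [array([717.6, 270.5]), np.float64(90.8)]
side cup 798 [ 551.7 -106.4] [51.6 56.9] 12.5 P z med 0.1461 circ [array([ 551.2, -106. ]), np.float64(36.4)]
side knob2 535 [ 584.7 -230.6] [39.1 33.8] 81.3 P z med 0.1298 circ [array([ 584.8, -230.5]), np.float64(19.8)]
side sq 637 [552.2 255.9] [ 98.3 113.4] 86.7 P z med 0.015 circ [array([560. , 257.6]), np.float64(65.1)]
side round 455 [535.3 127.6] [127.3  67.8] 53.3 P z med 0.0156 circ [array([557.2, 111.3]), np.float64(63.9)]
side stand 3826 [ 568.5 -166.5] [100.5 231.3] 14.5 P z med 0.0115 circ [array([ 567.8, -167.1]), np.float64(123.9)]
side potN 347 [398.4 -21. ] [39.2 45.9] 5.2 P z med 0.0202 circ [array([398.4, -21.3]), np.float64(23.4)]
side potF 283 [763.7   6.1] [45.8 38.4] 72.8 P z med 0.0201 circ [array([763. ,   6.7]), np.float64(23.5)]
side box 1484 [716.  256.6] [110.  160.3] 1.5 P z med 0.0599 circ [array([717. , 258.4]), np.float64(91.5)]
```

```bash
cat >> h.py <<'E'
def q(deg):
    a=np.deg2rad(deg)/2;return [0,np.cos(a),np.sin(a),0]
def st(tag=""):
    s=env.sense();print(tag,"t",round(s["time"],2),"tcp",s["tcp_pos"].round(4),"F",s["contact_force"].round(1),"M",s["wrist_torque"].round(2),"w",round(s["grip_width"],4),"j",s["joint_pos"].round(2));return s
E
python3 - <<'E'
from h import *
print(env.tcp_to_tips)
env.reach([.552,-.101,.215],q(13)); st()
for n in("side","top"):
    p,d=env.capture(n);cv2.imwrite(f"pics/{n}1.png",p);np.save(n+"1_d.npy",d)
s=cv2.imread("pics/side1.png");cv2.imwrite("pics/c4.png",cv2.resize(s[90:290,220:420],None,fx=3,fy=3,interpolation=cv2.INTER_NEAREST))
s0=env.sense()["tcp_pos"]
print(proj("side",s0+[0,0,-.019]))
E
```

```text
0.019
 t 2.12 tcp [ 0.5519 -0.102   0.2151] F [-0.1 -0.2  0.4] M [ 0.01 -0.02  0.01] w 0.0854 j [-0.26  0.32  1.59 -0.    1.24 -0.48]
[[310.933891   193.49194894]]
```

View pics/c4.png

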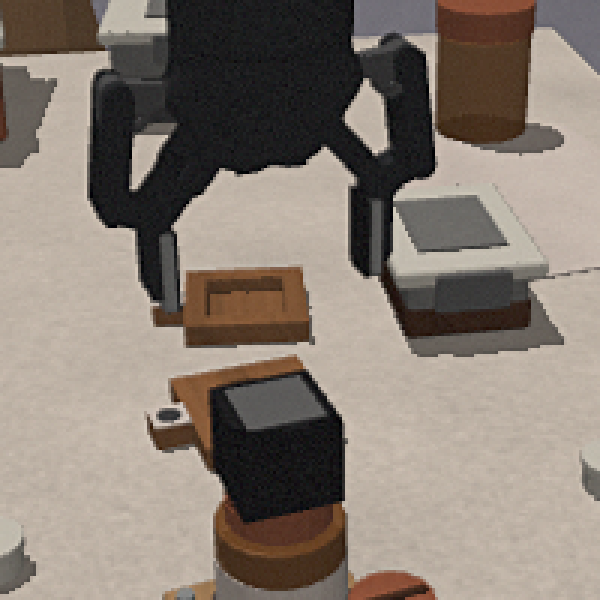

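View pics/top1.png

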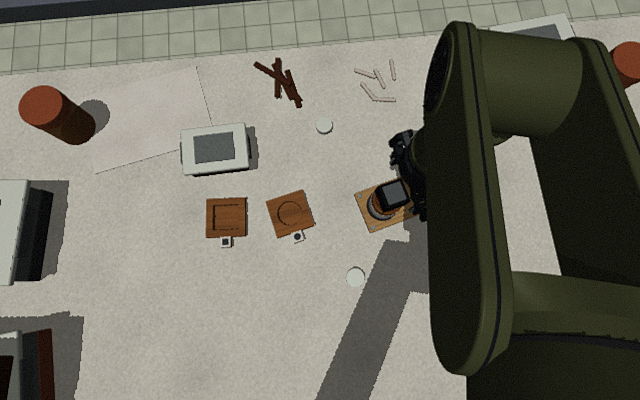

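Run:
```python
from h import *
P=cloud("side",np.load("side1_d.npy"))
for (u,v) in [(168,280),(168,300),(378,235),(378,262),(366,250),(150,270)]:
    print((u,v),P[90+v//3,220+u//3].round(4))
s0=env.sense()["tcp_pos"];print(proj("side",s0+[0,0,-.006]),proj("side",s0+[.0,.005,-.006]))
# noise of sensors: table points in both
for n in("side","top"):
    Q=cloud(n,np.load(n+"0_d.npy"))
    for x,y in[(.45,.1),(.7,-.1),(.6,.19),(.65,.05)]:
        u,v=proj(n,[x,y,0])[0].astype(int);print(n,Q[v-2:v+3,u-2:u+3,2].mean().round(4))
```

```text
(168, 280) [ 0.5062 -0.1233  0.2259]
(168, 300) [ 0.5056 -0.1233  0.216 ]
(378, 235) [ 0.5994 -0.1011  0.2299]
(378, 262) [ 0.5995 -0.1015  0.2169]
(366, 250) [ 0.5939 -0.1024  0.2236]
(150, 270) [ 0.499  -0.1206  0.2294]
[[310.67845518 184.85696525]] [[310.29965912 183.18087172]]
side -0.0006
side -0.0006
side 0.0021
side -0.0004
top 0.0348
top 0.0352
top 0.0006
top 0.0009
```

Run:
```python
from h import *
n="side";P=cloud(n,np.load("side0_d.npy"));D=np.load("side0_d.npy")
def face(name,cx,cy,r,z,tol):
    m=((abs(P[...,2]-z)<tol)&(np.hypot(P[...,0]-cx,P[...,1]-cy)<r)&(D>0)).astype(np.uint8)
    m=cv2.morphologyEx(m,cv2.MORPH_OPEN,np.ones((2,2)))
    k,l,s,_=cv2.connectedComponentsWithStats(m);i=1+np.argmax(s[1:,4]);m=l==i
    xy=P[m][:,:2].astype(np.float32)*1000
    co=cv2.findContours(m.astype(np.uint8),cv2.RETR_EXTERNAL,cv2.CHAIN_APPROX_NONE)[0][0][:,0]
    qq=(ray(n,co,z)[:,:2]*1000).astype(np.float32)
    print(name,m.sum(),[np.round(v,1) for v in cv2.minAreaRect(xy)],[np.round(v,1) for v in cv2.minAreaRect(qq)],np.median(P[m][:,2]))
face("cup",.556,-.098,.06,.1465,.0025)
face("knob2",.5895,-.2226,.03,.131,.0025)
face("sq",.567,.26,.058,.0152,.0025)
face("stand",.57,-.16,.15,.0115,.0025)
face("box",.72,.262,.12,.06,.0025)
```

```text
cup 706 [array([568.2,  14.5]), array([292.2,  59.7]), np.float64(81.8)] [array([ 551.9, -103.8]), array([50. , 51.9]), np.float64(12.7)] 0.14617369739114705
knob2 450 [array([ 555. , -353.3]), array([584.8,  33.3]), np.float64(76.7)] [array([ 584.7, -228.1]), array([34.1, 33.1]), np.float64(81.3)] 0.12993926493913288
sq 503 [array([ 534.6, -156.2]), array([973.1,  97.9]), np.float64(86.2)] [array([561.2, 258.6]), array([94.9, 96.3]), np.float64(87.3)] 0.015162074627909972
stand 3322 [array([ 574. , -348.4]), array([151.1, 583.8]), np.float64(1.1)] [array([ 568.7, -165. ]), array([ 99.8, 229.6]), np.float64(14.5)] 0.01145718170389498
box 1249 [array([614.8, -84.2]), array([1132.2,  142.2]), np.float64(73.6)] [array([716.7, 262.4]), array([108.3, 148.8]), np.float64(1.4)] 0.059992245744454276
```

Run:
```python
from h import *
s=cv2.imread("pics/side0.png");cv2.imwrite("pics/c5.png",cv2.resize(s[172:212,262:332],None,fx=10,fy=10,interpolation=cv2.INTER_NEAREST))
a=ray("side",np.array([(127,82),(284,77),(293,150),(127,156)])/4+[250-.5,160-.5],.016);print(a.round(4),a.mean(0).round(4))
a=ray("top",np.array([(80,243),(280,237),(280,430),(80,438)])/5+[190-.5,150-.5],.016);print(a.round(4),a.mean(0).round(4))
```

```text
[[0.5205 0.3115 0.016 ]
 [0.6111 0.3041 0.016 ]
 [0.6052 0.2153 0.016 ]
 [0.5164 0.2219 0.016 ]] [0.5633 0.2632 0.016 ]
[[0.615  0.309  0.016 ]
 [0.6079 0.2161 0.016 ]
 [0.5179 0.222  0.016 ]
 [0.524  0.3127 0.016 ]] [0.5662 0.2649 0.016 ]
```

View pics/c5.png

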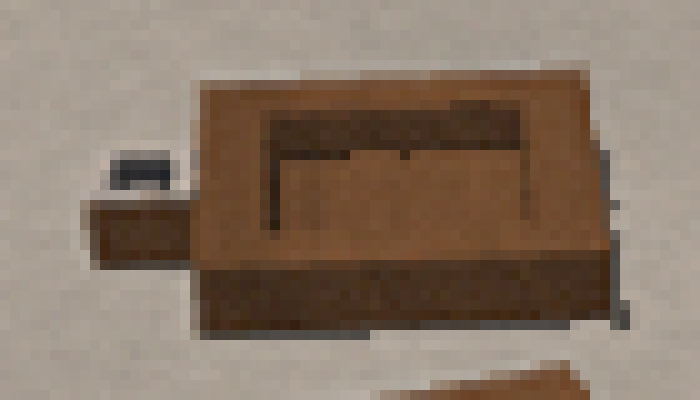

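Run:
```python
from h import *
env.move_l([.552,-.102,.1365],vel=.12); st("down")
env.move_gripper(.03); st("grip")
env.move_l([.552,-.102,.22],vel=.1); st("up")
env.reach([.564,.2635,.16],q(-3.7)); st("over")
for n in("side","top"):
    p,d=env.capture(n);cv2.imwrite(f"pics/{n}2.png",p);np.save(n+"2_d.npy",d)
s=cv2.imread("pics/side2.png");cv2.imwrite("pics/c6.png",cv2.resize(s[90:310,220:420],None,fx=3,fy=3,interpolation=cv2.INTER_NEAREST))
```

```text
down t 3.02 tcp [ 0.5525 -0.1022  0.1369] F [ 0.5 -0.7  0.2] M [-0.   -0.03 -0.02] w 0.0855 j [-0.26  0.4   1.69  0.    1.06 -0.48]
grip t 3.45 tcp [ 0.5527 -0.1022  0.1376] F [-0.9 -0.9  5.1] M [-0.02  0.09 -0.03] w 0.0494 j [-0.26  0.4   1.68 -0.    1.06 -0.48]
up t 4.43 tcp [ 0.5514 -0.1019  0.2193] F [ 0.1 -0.3 -1. ] M [0.03 0.   0.  ] w 0.049 j [-0.26  0.31  1.58  0.    1.25 -0.48]
over t 5.82 tcp [0.5643 0.2626 0.16  ] F [-1.1 -0.4 -0.7] M [-0.02  0.03 -0.04] w 0.0491 j [ 0.37  0.45  1.52 -0.    1.17  0.43]
```

View pics/c6.png

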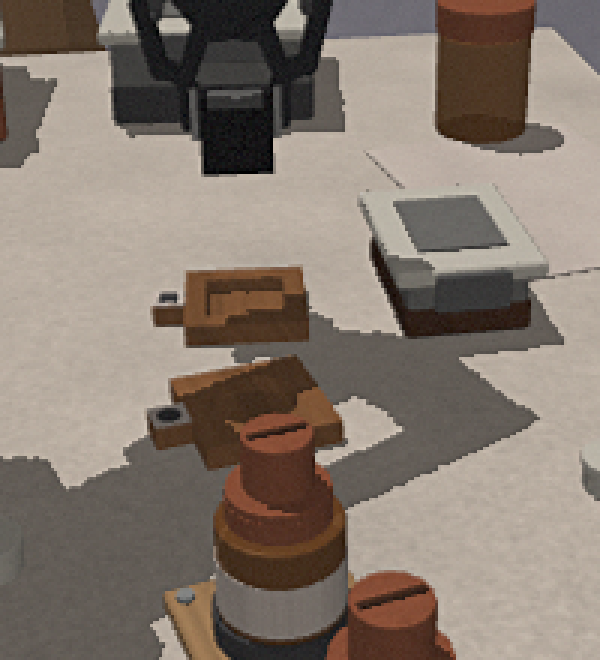

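View pics/top2.png

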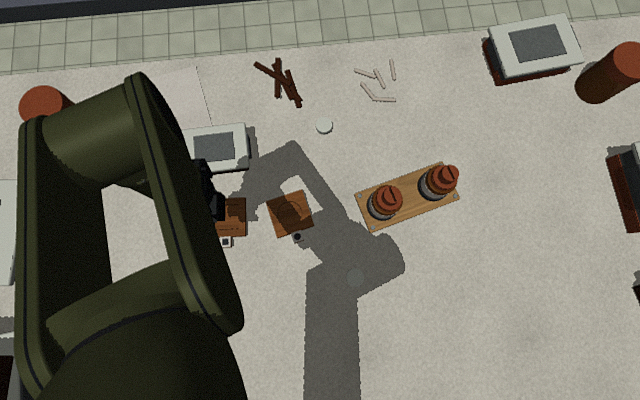

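Run:
```python
from h import *
P=cloud("side",np.load("side2_d.npy"))
s=env.sense()["tcp_pos"]
A=P[131:146,289:310].reshape(-1,3);print(np.median(A,0)-s, A.std(0))
for u in(290,299,308): print(u,np.median(P[131:146,u],0)-s)
# expected front-bottom edge center pixel with perp offset 0
a=np.deg2rad(-3.7);f=np.array([np.sin(a),-np.cos(a),0])
print(proj("side",[s+25e-3*f+[0,0,-.0371]]),"obs",220+238/3-.3,90+174/3-.3)
# knob at jar, side & top centres
for n in("side","top"):
    im=cv2.imread(f"pics/{n}2.png");D=np.load(n+"2_d.npy");Q=cloud(n,D)
    m=((abs(Q[...,2]-.1305)<.0035)&(np.hypot(Q[...,0]-.552,Q[...,1]+.102)<.035)).astype(np.uint8)
    k,l,ss,_=cv2.connectedComponentsWithStats(m);i=1+np.argmax(ss[1:,4])
    co=cv2.findContours((l==i).astype(np.uint8),cv2.RETR_EXTERNAL,cv2.CHAIN_APPROX_NONE)[0][0][:,0]
    r=(ray(n,co,.1305)[:,:2]*1000).astype(np.float32);print(n,ss[i,4],cv2.fitEllipse(r),cv2.minAreaRect(r))
```

```text
[-0.00351632 -0.02091816 -0.01669568] [0.01240532 0.00184781 0.00949243]
290 [-0.02183889 -0.01970708 -0.01644448]
299 [-0.00351632 -0.02130679 -0.01642651]
308 [ 0.01490047 -0.02184578 -0.01689491]
[[300.44082106 147.97008744]] obs 299.0333333333333 147.7
side 302 ((551.1560668945312, -102.09596252441406), (34.76813888549805, 36.39974594116211), 3.674673557281494) ((551.4136352539062, -102.77848815917969), (35.86978530883789, 34.353492736816406), 81.79440307617188)
top 231 ((555.3477783203125, -97.06548309326172), (33.861263275146484, 34.155616760253906), 170.57574462890625) ((555.7367553710938, -96.79280090332031), (34.847206115722656, 33.20065689086914), 83.90260314941406)
```

Run:
```python
from h import *
env.move_l([.5655,.2635,.060],vel=.12); st("low")
for n in("side","top"):
    p,d=env.capture(n);cv2.imwrite(f"pics/{n}3.png",p);np.save(n+"3_d.npy",d)
s=cv2.imread("pics/side3.png");cv2.imwrite("pics/c7.png",cv2.resize(s[140:215,255:345],None,fx=8,fy=8,interpolation=cv2.INTER_NEAREST))
s=cv2.imread("pics/top3.png");cv2.imwrite("pics/c8.png",cv2.resize(s[150:260,190:330],None,fx=5,fy=5,interpolation=cv2.INTER_NEAREST))
```

```text
low t 6.9 tcp [0.5662 0.2637 0.0607] F [-0.4  0.  -0.5] M [-0.02  0.01 -0.06] w 0.0489 j [0.37 0.56 1.62 0.   0.96 0.43]
```

View pics/c7.png

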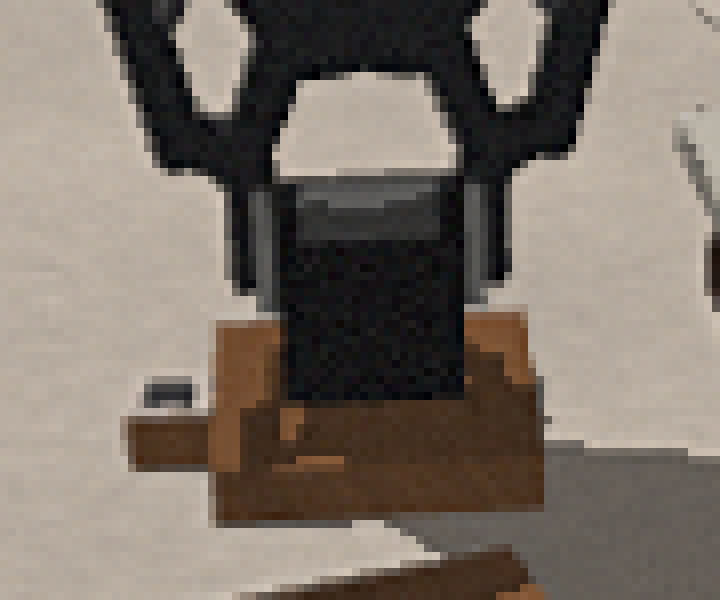

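View pics/c8.png

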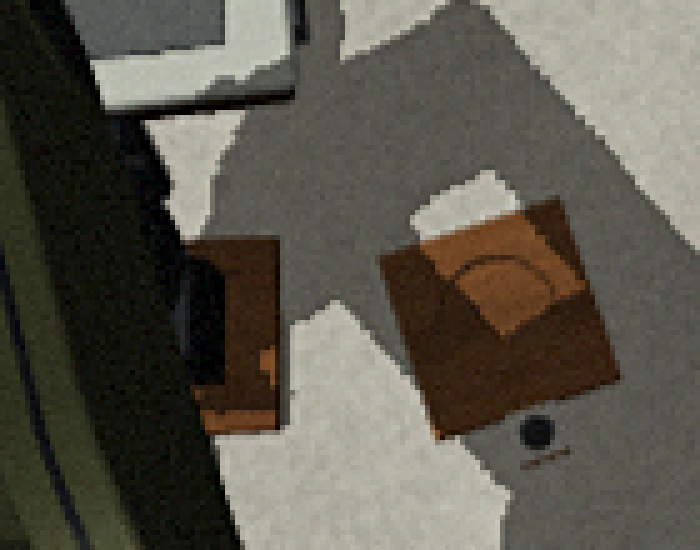

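Run:
```python
from h import *
o=-.45
def r(n,u,v,z): return ray(n,[[u+o,v+o]],z)[0][:2].round(4)
print("side cup fl,fr",r("side",255+287/8,140+402/8,.0236),r("side",255+464/8,140+401/8,.0236))
print("side block fl fr",r("side",255+212/8,140+471/8,.016),r("side",255+543/8,140+463/8,.016))
print("top cup -y edge",r("top",190+225/5,150+265/5,.0236),r("top",190+225/5,150+382/5,.0236))
print("top block -y edge",r("top",190+279/5,150+238/5,.016),r("top",190+279/5,150+430/5,.016))
```

```text
side cup fl,fr [0.5379 0.2447] [0.5858 0.2379]
side block fl fr [0.516  0.2223] [0.6043 0.2135]
top cup -y edge [0.5955 0.2408] [0.5413 0.244 ]
top block -y edge [0.6074 0.2164] [0.5179 0.2223]
```

Run:
```python
from h import *
t=cv2.imread("pics/top3.png");
cv2.imwrite("pics/c9.png",cv2.resize(cv2.convertScaleAbs(t[190:245,222:252],alpha=2.5),None,fx=10,fy=10,interpolation=cv2.INTER_NEAREST))
```

```text
(no output)
```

View pics/c9.png

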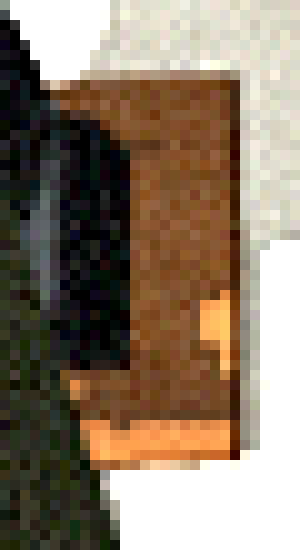

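Run:
```python
from h import *
env.move_l([.5645,.2602,.060],vel=.05); st("shift")
print(env.move_l([.5645,.2602,.0405],vel=.04,until_force=6)); st("down")
```

```text
shift t 7.25 tcp [0.5645 0.26   0.0605] F [ 0.2 -0.3  0.4] M [-0.03 -0.    0.02] w 0.0492 j [0.36 0.56 1.63 0.   0.96 0.43]
True
down t 7.72 tcp [0.5643 0.2602 0.0421] F [-0.4 -0.3  5.4] M [-0.07  0.07 -0.01] w 0.0493 j [ 0.36  0.58  1.64 -0.    0.92  0.43]
```

Run:
```python
from h import *
env.move_gripper(.085); st("open")
env.move_l([.5645,.2602,.16],vel=.15)
env.reach([.552,-.101,.205],q(-10)); st("over cap")
for n in("side","top"):
    p,d=env.capture(n);cv2.imwrite(f"pics/{n}4.png",p);np.save(n+"4_d.npy",d)
s=cv2.imread("pics/side4.png");cv2.imwrite("pics/c10.png",cv2.resize(s[90:290,220:420],None,fx=3,fy=3,interpolation=cv2.INTER_NEAREST))
s=cv2.imread("pics/top4.png");cv2.imwrite("pics/c11.png",cv2.resize(s[150:260,190:330],None,fx=5,fy=5,interpolation=cv2.INTER_NEAREST))
```

```text
open t 8.17 tcp [0.5638 0.2599 0.0416] F [0.4 0.4 0.3] M [ 0.01  0.06 -0.03] w 0.085 j [0.36 0.58 1.64 0.   0.92 0.43]
over cap t 10.47 tcp [ 0.5521 -0.1001  0.2046] F [-0.5  0.  -0. ] M [-0.03 -0.01  0.  ] w 0.0851 j [-0.25  0.33  1.6   0.    1.21 -0.08]
```

View pics/c10.png

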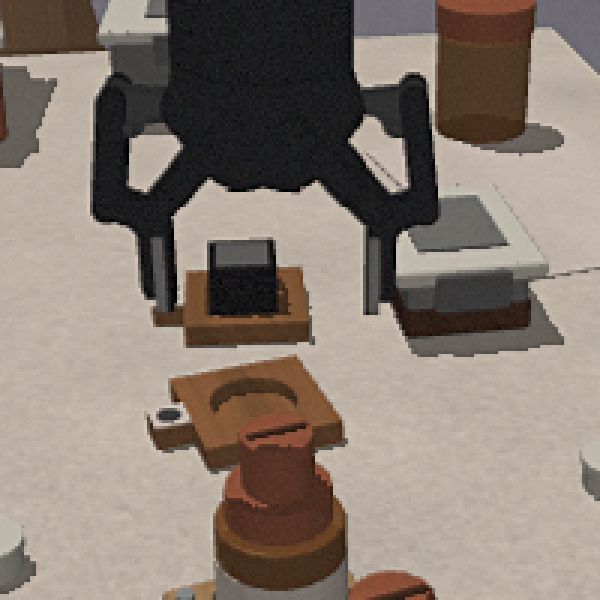

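View pics/c11.png

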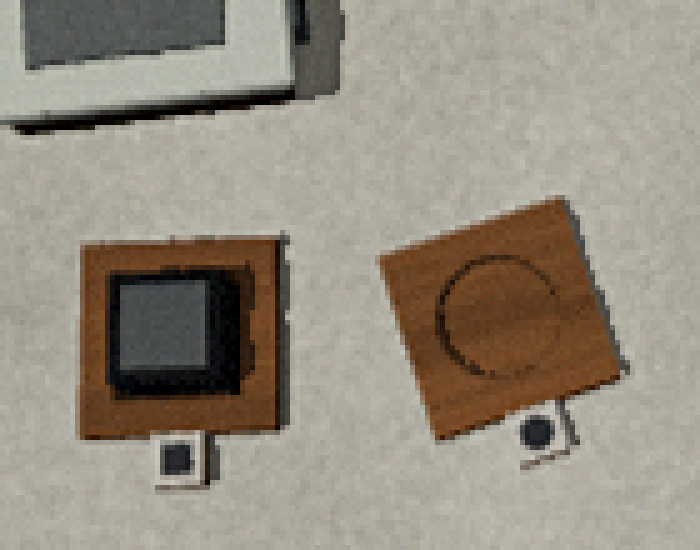

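Run:
```python
from h import *
env.reach([.553,-.100,.160],q(80)); st()
env.move_l([.553,-.100,.1235],vel=.1); a=st("pre")
env.move_gripper(.03); env.wait(.2); b=st("grip80")
```

```text
t 11.97 tcp [ 0.5532 -0.0997  0.1601] F [-0.2 -0.  -0.5] M [ 0.02 -0.01 -0.03] w 0.0847 j [-0.25  0.37  1.66 -0.    1.11 -1.65]
pre t 12.48 tcp [ 0.553  -0.1     0.1234] F [ 0.1 -0.5  0.8] M [ 0.   -0.03  0.05] w 0.0853 j [-0.25  0.41  1.7  -0.    1.03 -1.65]
grip80 t 13.2 tcp [ 0.5536 -0.1     0.1244] F [-0.8  0.8  5.5] M [0.11 0.16 0.03] w 0.0343 j [-0.25  0.41  1.7   0.    1.03 -1.65]
```

Run:
```python
from h import *
env.move_gripper(.085)
j=env.sense()["joint_pos"].copy(); j[5]=0
env.reach([.553,-.100,.1235],q(np.rad2deg(j[0]))); st("pre")
env.move_gripper(.03); env.wait(.2); b=st("grip")
j=env.sense()["joint_pos"].copy()
for k in range(1,4):
    j[5]=b["joint_pos"][5]+np.deg2rad(8*k)
    env.move_j(j); env.wait(.1); st(f"j6+{8*k}")
p,d=env.capture("side");cv2.imwrite("pics/side5.png",p);cv2.imwrite("pics/c12.png",cv2.resize(p[140:340,220:420],None,fx=3,fy=3,interpolation=cv2.INTER_NEAREST))
```

```text
pre t 15.22 tcp [ 0.553  -0.1     0.1235] F [ 0.   0.5 -0.3] M [ 0.   -0.04  0.01] w 0.0848 j [-0.25  0.41  1.7   0.    1.03 -0.  ]
grip t 15.93 tcp [ 0.5532 -0.1001  0.1238] F [-0.6 -0.   3.2] M [0.08 0.12 0.03] w 0.0339 j [-0.25  0.41  1.7   0.    1.03 -0.  ]
j6+8 t 16.29 tcp [ 0.5531 -0.0985  0.1239] F [-0.3  4.7  3.4] M [0.96 0.02 0.  ] w 0.0342 j [-0.25  0.41  1.7   0.    1.03  0.14]
j6+16 t 16.65 tcp [ 0.5525 -0.0994  0.1239] F [-1.4  3.2  5.5] M [0.45 0.37 0.56] w 0.0344 j [-0.25  0.41  1.7   0.    1.03  0.28]
j6+24 t 17.01 tcp [ 0.551  -0.1008  0.1238] F [-4.5 -2.1  6.2] M [-0.42  0.94  0.56] w 0.0342 j [-0.25  0.41  1.7  -0.    1.03  0.42]
```

View pics/c12.png

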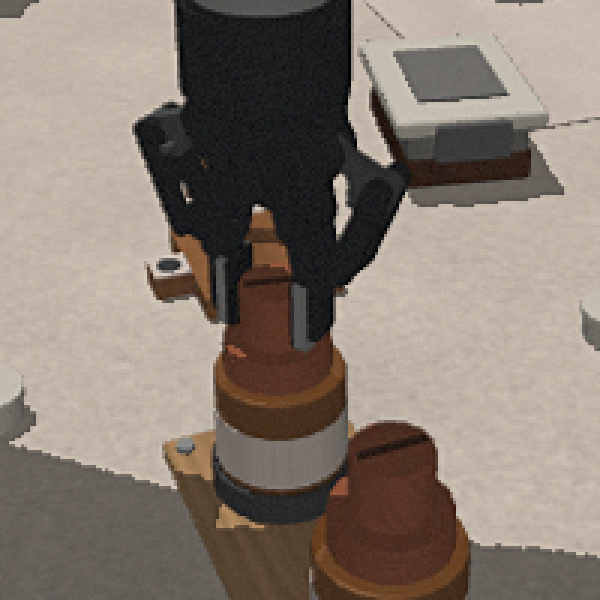

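Run:
```python
from h import *
j=env.sense()["joint_pos"].copy()
for t in(.1,-.2,-.5,-.9,-1.35):
    j[5]=t; env.move_j(j); env.wait(.1); s=st(f"{t}")
    if abs(s["wrist_torque"][2])>.45: print("stop?");break
p,d=env.capture("side");cv2.imwrite("pics/side6.png",p);cv2.imwrite("pics/c13.png",cv2.resize(p[140:340,220:420],None,fx=3,fy=3,interpolation=cv2.INTER_NEAREST))
```

```text
0.1 t 17.56 tcp [ 0.5507 -0.1009  0.1238] F [-2.5 -0.   5.3] M [0.06 0.34 0.06] w 0.0346 j [-0.25  0.41  1.7  -0.    1.03  0.1 ]
-0.2 t 18.05 tcp [ 0.5514 -0.1011  0.1239] F [0.8 0.4 2.5] M [-0.21 -0.01 -0.01] w 0.0344 j [-0.25  0.41  1.7  -0.    1.03 -0.2 ]
-0.5 t 18.54 tcp [ 0.5523 -0.1012  0.1239] F [ 4.3 -2.3 -1.1] M [-0.4  -0.85 -0.01] w 0.0341 j [-0.25  0.41  1.7  -0.    1.03 -0.5 ]
-0.9 t 19.11 tcp [ 0.5536 -0.1013  0.1243] F [ 6.2 -2.  -0.8] M [-0.36 -1.2  -0.08] w 0.0342 j [-0.25  0.41  1.7  -0.    1.03 -0.9 ]
-1.35 t 19.72 tcp [ 0.5549 -0.1008  0.1247] F [ 8.2  0.3 -1.4] M [ 0.02 -1.57 -0.06] w 0.0341 j [-0.25  0.41  1.7  -0.    1.03 -1.35]
```

View pics/c13.png

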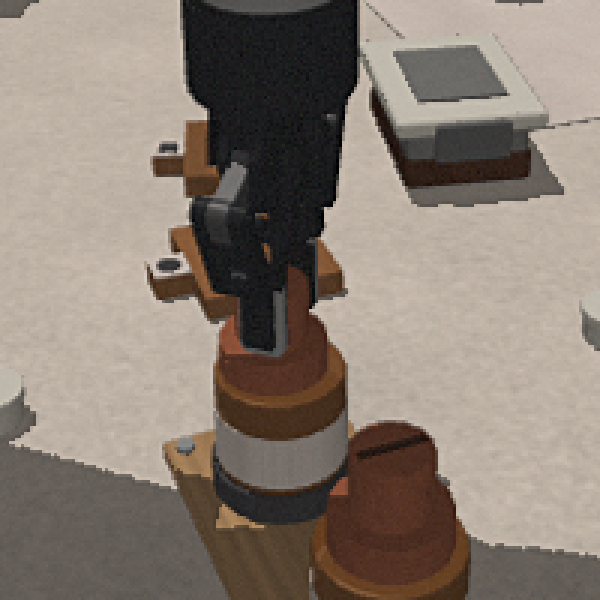

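Run:
```python
from h import *
env.move_gripper(.06); env.wait(.2); s=st("open")
env.move_l([.553,-.100,.1235],vel=.03)
env.move_gripper(.03); env.wait(.3); st("regrip")
print(env.move_l([.553,-.100,.1305],vel=.02,until_force=12)); env.wait(.1); st("lift7")
p,d=env.capture("side");cv2.imwrite("pics/side7.png",p);cv2.imwrite("pics/c14.png",cv2.resize(p[140:340,220:420],None,fx=3,fy=3,interpolation=cv2.INTER_NEAREST))
```

```text
open t 20.33 tcp [ 0.5506 -0.1008  0.1237] F [ 0.1 -0.7 -1. ] M [-0.03 -0.05  0.04] w 0.0602 j [-0.25  0.41  1.7  -0.    1.03 -1.35]
regrip t 21.23 tcp [ 0.5533 -0.0999  0.1238] F [0.9 0.7 4.1] M [ 0.28 -0.   -0.03] w 0.0344 j [-0.25  0.41  1.7  -0.    1.03 -1.35]
False
lift7 t 21.82 tcp [ 0.5531 -0.1     0.1306] F [ 1.5  1.2 -0.1] M [ 0.24 -0.34  0.02] w 0.0342 j [-0.25  0.41  1.69 -0.    1.05 -1.35]
```

View pics/c14.png

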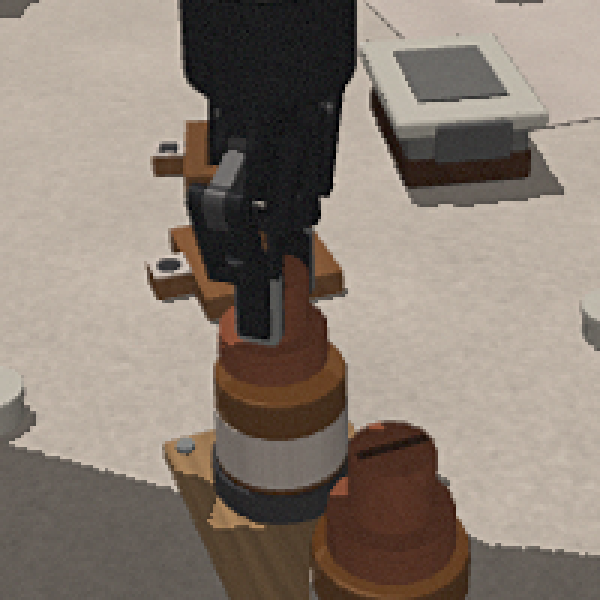

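Run:
```python
from h import *
print(env.move_l([.553,-.100,.140],vel=.03,until_force=12)); st()
print(env.move_l([.553,-.100,.190],vel=.06)); env.wait(.6); st("held")
for n in("side","top"):
    p,d=env.capture(n);cv2.imwrite(f"pics/{n}8.png",p);np.save(n+"8_d.npy",d)
p=cv2.imread("pics/side8.png");cv2.imwrite("pics/c15.png",cv2.resize(p[120:320,220:420],None,fx=3,fy=3,interpolation=cv2.INTER_NEAREST))
```

```text
False
 t 22.34 tcp [ 0.5525 -0.1002  0.1401] F [-0.2 -0.1 -1. ] M [ 0.03  0.02 -0.04] w 0.034 j [-0.25  0.4   1.68 -0.    1.07 -1.35]
False
held t 23.93 tcp [ 0.553 -0.1    0.19 ] F [ 0.5  0.1 -1.3] M [ 0.04 -0.03 -0.04] w 0.0343 j [-0.25  0.34  1.62 -0.    1.19 -1.35]
```

View pics/c15.png

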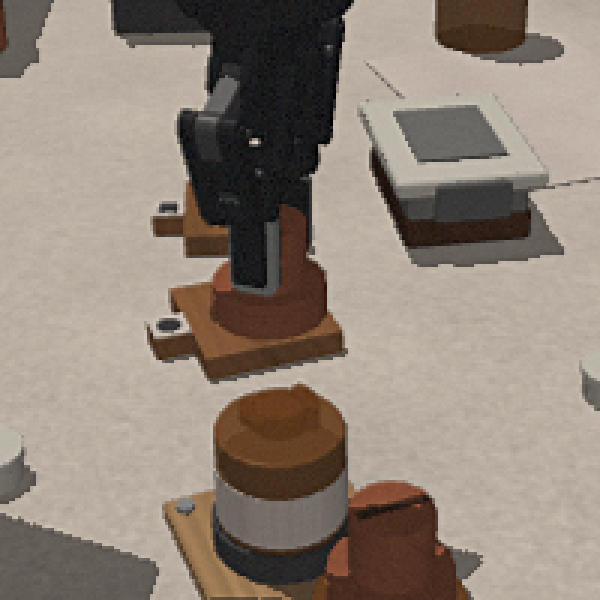

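View pics/top8.png

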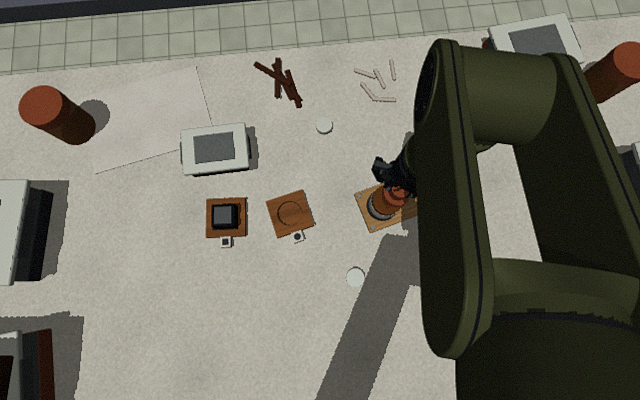

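The side view shows the cap held level, with its skirt at crop (212–328, 310), above the uncovered jar mouth at (280, 405). In the top view the cup sits in its slot at (226,216). The pots at (324,126) and (355,277) and the box are where they were.

Run:
```python
from h import *
st(); print(env.hand_in())
```

```text
t 24.02 tcp [ 0.553 -0.1    0.19 ] F [ 0.5  0.1 -1.1] M [-0.05  0.03  0.07] w 0.0342 j [-0.25  0.34  1.62 -0.    1.19 -1.35]
the job is handed in; nothing more can be done
None
```

The job is done and was handed in at 24.0 s of the 58 s allowed; no verdict was reported.

- **Cup:** It is mouth down in the square well. It touched down at the height of the well floor, and the later pictures from both cameras show it sitting inside the well.
- **Cap:** Clockwise, it hit a hard stop within 16° (about 0.56 N m, then the knob slipped in the fingers). Anticlockwise, it turned freely through about 100° of wrist rotation. I gripped it again to relieve the side load, which had reached about 8 N, and then lifted it straight up with no resistance.
- **Final state:** The cap is held still about 66 mm above its seated height, which puts its underside about 55 mm above the jar mouth. It looks level in the side view, judged by eye only. The force on the gripper was about 1 N, roughly the cap's weight. The pots and the clip box look unmoved in the top view.
- **Disagreement between cameras:** The two cameras differed by about 3–8 mm, mostly in y, which is more than the stated 2 mm. I therefore corrected the cup's placing by about 3.5 mm, from its position relative to the block in both views, and located the knob by gripping it and checking the side force.

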